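# Clear the trim board into the offcut bin

### The job

Fold the blue bifold cover of the offcut bin right back to its stop, then clear the trim board: slide or sweep the used carton, the spent tape roll and the wooden chock along the board over its edge so that they drop into the bin, without lifting them. Leave the cover folded back and all the waste lying inside the bin, and leave the other things on the bench alone.

Things in the scene. Friction and masses are not known exactly. Their poses are not given: they have to be found in the camera images.
- station: Fixed trim station: board and bin in one. Origin on the bench under the middle of the seam between them; +y points along the board away from the bin, +x to the far side, z up. White board: y 0 to 281 mm, x -115 to +115 mm, top at z = 130 mm; its edge at y = 0 is open, with the bin beyond it. A low lip, 13 mm above the board, runs along its front (x -115 to -125 mm).
- board_end (a point): Middle of the foot of the end fence's inner face, on the board's top (station x 0, y 281, z 130 mm), axes as the station's. Plywood fences 12 mm thick stand 45 mm above the board along this end and along the whole far side (inner face at x = +115 mm).
- bin_floor (a point): Centre of the floor of the grey bin (station x 0, y -120, z 6 mm), axes as the station's. Inside, the bin spans station x -115 to +115 mm, y -8 to -232 mm; its mouth is at z = 126 mm, level with the cover. Side guards 12 mm thick stand along its two sides (x = +115 and -115 mm inside) up to z = 175 mm. The blue cover closes it.
- cover (a joint): Fold angle of the blue bifold cover: 0 = panels flat over the bin, 1.4 rad = stop, fully folded back. Two 224 x 115 mm panels; the rear one turns about a line at station y -235, z 126 mm, the front one folds so that its free edge slides at rim height from the board (y -5 mm) back to y -196 mm. Dead centre when flat: only lifting near the middle hinge starts it. It stays where left.
- cover_handle (a point): Middle of the cover's handle: round steel bar 10 mm thick, 50 mm long along station x, 35 mm above the front panel, 20 mm from the middle hinge. At cover angle a it is at station y = -235 + 135 cos a + 38 sin a, z = 126 + 95 sin a + 38 cos a (mm). Needs 3 to 6 N; the round bar may turn between the fingers, or it and the raised panel can be pushed.
- carton: Used brown mailer carton, 102 x 142 x 46 mm (own x, y, z), 0.12 kg, rigid. Origin: centre of underside. Starts tucked in the corner of the fences, long side along the end fence (within 3 mm): no finger fits behind it and it is too wide to grip. Pressing on its top (6 to 15 N) and sliding drags it: fingers grip it better than the smooth board does.
- spent_roll: Nearly used roll of brown tape lying flat, 99 mm across, 48 mm high, about 0.12 kg, with an open core about 50 mm wide. Origin: centre of the underside.
- chock: Pale wooden chock (offcut), 50 x 100 x 45 mm (its own x, y, z), about 0.14 kg. Origin: centre of the underside.
- stapler: Bystander: red desk stapler, 135 x 34 x 51 mm; origin: centre of the underside.
- mug: Bystander: white dotted mug, 82 x 114 x 91 mm; origin: centre of the underside.
- screwdriver: Bystander: red-handled screwdriver, 201 x 27 x 27 mm; origin: centre of the underside.
- barcode_scanner: Bystander: white, yellow and black hand scanner, 133 x 147 x 46 mm; origin: centre of the underside.

How it is judged:
On the way:
1. the cover is folded back to its stop (at least 1.25 rad) (value of joint cover above 1.25 rad), for 0.2 s.
At the end, for the whole second after the job is handed in: The cover is still folded back (at least 1.2 rad), and the carton, the spent roll and the chock are at rest inside the bin: the origin of each is between the bin's walls and below its rim (under 115 mm above the bench) (value of joint cover above 1.2 rad and x of carton in the frame of station between -0.12 and 0.12 m and y of carton in the frame of station between -0.235 and -0.005 m and z of carton in the frame of station between 0 and 0.115 m and linear speed of each of carton, spent_roll, chock below 0.03 m/s and x of spent_roll in the frame of station between -0.12 and 0.12 m and y of spent_roll in the frame of station between -0.235 and -0.005 m and z of spent_roll in the frame of station between 0 and 0.115 m and x of chock in the frame of station between -0.12 and 0.12 m and y of chock in the frame of station between -0.235 and -0.005 m and z of chock in the frame of station between 0 and 0.115 m); the robot touches nothing.
It fails at once if a piece of waste was lifted (its origin more than 70 mm above the board) instead of being slid or swept (z of any of carton, spent_roll, chock in the frame of station above 0.2 m).
It fails at once if a bystander was moved by more than 30 mm (distance of any of stapler, mug, screwdriver, barcode_scanner from where it was at the start of the episode above 0.03 m).
It also fails if it takes over 72 s, if anything falls off the work surface, if the arm or the gripper's body presses on something with over 40 N, if the wrist force passes 120 N, or if a joint passes its speed limit or range.

### The arm

A 6-joint arm with a two-finger parallel gripper is mounted at the origin on a cart in front of the work surface, level with it; the furniture and walls round the work are solid. World frame = base frame: x ahead of the robot, y to its left, z up, the work surface at z = 0. Lengths are in m, angles in rad, forces in N, time in s.
With the tool pointing down it reaches from about 0.375 to 0.975 m from the base axis. Payload 3.8 kg.
Tool frame: the origin (TCP) lies at the very end of the fingers, on their centre line; the grasp point (between the pads) lies 19 mm behind it; z points along the fingers, y is the line along which they close (so a half turn about z gives the same grasp; the last joint's range is limited). The gripper opens to 85 mm and grips with 20 to 120 N. Pads are 22 mm wide; open, the fingers measure 114 mm over their backs; the gripper's body (76 mm by 85 mm) begins 54 mm behind the grasp point. The pads swing forward as they close: fully open they stand 13 mm farther back than shut.
Start: joints at [-1.198, 0.264, 1.604, -0, 1.274, -0.037], TCP at [0.269, -0.619, 0.231] pointing down, gripper open.
Joint ranges: [-2.63, 2.63], [-0.94, 2.18], [0.31, 2.57], [-1.31, 4.45], [0, 2.66], [-2.55, 2.55]. Speed limits (rad/s): [2.57, 2.57, 3.14, 3.14, 3.14, 3.14].

### API

Orientations are given as a rotation vector (axis times angle).
In Python, from workcell import bot gives the robot as it stands. The module is installed in compiled form; this text tells all that it offers.
- The arm moves only by the shell command python3 -m jog 'ROWS' [OPENING] [FORCE]. ROWS is a JSON list that holds a single list of rows (three levels of brackets), with 1 to 5 rows, each of 4 numbers: dx, dy, dz in m, then a turn about the tool's z in rad; each row shifts and turns the commanded pose from where the row before left it, along the tool's axes as they then stand; what a row does not reach is not made up. A row lasts 1/8 s, in which the tool goes at most 0.0625 m and 0.188 rad, less where a joint would pass 70% of its speed; a pose out of reach is approached as far as the arm can. OPENING is the opening from 0.0 (shut) to 1.0 (fully open), set as the command begins (- or left out keeps the last). The fingers move at their own pace and stop on an object; FORCE is the grip in N (left out, the last holds). Time passes only in rows, so rows that do not move let the fingers close. It prints the time, the measured TCP pose, the force, the opening and the grip force at its end. Input that does not fit is refused with a message, and nothing moves.
- bot.read_state(): the state, without advancing time (a new reading comes with each control period).
- bot.read_camera(name): name is "scene" or "top"; returns the picture (420x560x3 uint8, red, green, blue); there is no depth.
- bot.camera_info(name): a dict with "intrinsics" (3x3 intrinsics, pixels), "extrinsics" (4x4, takes a point from camera to world coordinates). Camera axes: x right, y down, z forward; pixel columns grow to the right and rows downward; lengths in m; the calibration is good to about 2 mm. A picture is of the moment at which its call begins. camera_info takes no time and is no camera call.
- bot.finish_job(): hands the job in; it is judged then, once.
Trained networks look in the newest picture that a camera, given by its name, has taken for a name from the list of things; names that differ only in an ending like _2 or _b are one class to them, and where a whole thing is asked for, a point or a joint stands for the part that bears it (a point fixed in the world has none). Each returns a list of dicts, best first, with "conf" (0 to 1); they miss things now and then, are a little off and sometimes report something else, mostly with a low value. They report only what shows in the picture. A call takes as long as a camera call.
- bot.search_frame(camera, thing): "box" ([left, top, right, bottom] in pixels, round what is visible of it).
- bot.regions_of(camera, thing): "pixels" (420x560 bool, what is visible of it) and "box" ([left, top, right, bottom] in pixels, round what is visible of it).
- bot.spot_point(camera, thing): "pixel" ([row, column] in pixels: a listed point, or the origin of a listed thing).
The state is a dict: "time": time; "q": joint angles; "joint_vel": joint speeds; "joint_torque": joint torques, N m; "tool_pos": TCP position; "tcp_rot": TCP orientation; "wrist_force": force on the tool from outside, world axes, zero at the start; "torque": the same for the moment, N m; "width": opening from 0.0 (shut) to 1.0 (fully open); "grip_force": force on a finger pad.
Only numpy, scipy, OpenCV 4.12 (cv2) and the standard library are available. Lean on these libraries where they do the work, as an engineer would, in place of code of your own. Each camera call takes 0.05 s, during which the arm holds its last target. There are 200 camera calls.

## Working session

There is one attempt and no reset: what is moved stays moved. The work goes in short steps, Python scripts to look and compute and a shell command to move; the robot and the scene stay as the last step left them, time stands still between calls to the robot, and variables do not carry over. Pictures are saved under pics/ and viewed, at most 10 in all, crops included, and the job is handed in when it is done.

```bash
mkdir -p pics
cat > h.py <<'E'
import numpy as np, cv2
from workcell import bot
def proj(cam,P):
    i=bot.camera_info(cam);K=np.array(i["intrinsics"]);T=np.linalg.inv(np.array(i["extrinsics"]))
    p=K@(T[:3,:3]@np.atleast_2d(P).T+T[:3,3:]);return (p[:2]/p[2]).T
def ray(cam,rc,z):
    i=bot.camera_info(cam);K=np.array(i["intrinsics"]);E=np.array(i["extrinsics"])
    d=E[:3,:3]@np.linalg.solve(K,[rc[1],rc[0],1.]);o=E[:3,3]
    return o+d*(z-o[2])/d[2]
def snap(n):
    a=[bot.read_camera(c) for c in("scene","top")]
    cv2.imwrite(f"pics/{n}.png",np.vstack([a[0],a[1]])[:,:,::-1])
    return a
E
python3 - <<'E'
from h import *
for c in("scene","top"):
    a=bot.read_camera(c);cv2.imwrite(f"pics/{c}0.png",a[:,:,::-1])
    print(c,np.round(np.array(bot.camera_info(c)["extrinsics"]),3).tolist())
    for t in("station","board_end","bin_floor","cover_handle","carton","spent_roll","chock"):
        r=bot.spot_point(c,t)
        z={"board_end":.13,"carton":.13,"spent_roll":.13,"chock":.13,"cover_handle":.164}.get(t,0)
        for q in r[:2]: print(t,round(q["conf"],2),np.round(q["pixel"]),np.round(ray(c,q["pixel"],z),3))
print(bot.read_state())
E
```

```text
scene [[0.831, -0.306, 0.465, -0.197], [-0.556, -0.486, 0.674, -1.136], [0.019, -0.818, -0.574, 1.076], [0.0, 0.0, 0.0, 1.0]]
station 0.73 [232. 265.] [0.523 0.007 0.   ]
station 0.56 [187. 262.] [0.665 0.258 0.   ]
board_end 0.81 [170. 222.] [0.496 0.27  0.13 ]
bin_floor 0.57 [247. 283.] [ 0.528 -0.098  0.   ]
cover_handle 0.86 [212. 280.] [ 0.508 -0.107  0.164]
carton 0.44 [173. 237.] [0.534 0.219 0.13 ]
spent_roll 0.55 [188. 263.] [0.561 0.08  0.13 ]
top [[-0.061, -0.978, 0.199, 0.248], [-0.998, 0.06, -0.01, -0.027], [-0.002, -0.2, -0.98, 1.79], [0.0, 0.0, 0.0, 1.0]]
station 0.95 [238. 277.] [0.499 0.    0.   ]
board_end 0.94 [240. 202.] [0.492 0.27  0.13 ]
bin_floor 0.7 [229. 308.] [ 0.528 -0.124  0.   ]
cover_handle 0.66 [223. 301.] [ 0.526 -0.089  0.164]
carton 0.27 [165. 289.] [ 0.755 -0.06   0.13 ]
chock 0.87 [251. 263.] [0.438 0.052 0.13 ]
{'time': 0.8, 'q': array([-1.19787800e+00,  2.63854561e-01,  1.60396876e+00, -6.51355391e-05,
        1.27371584e+00, -3.68740487e-02]), 'joint_vel': array([-0.00125457, -0.00137256,  0.00292778,  0.00068488,  0.00254982,
       -0.00104088]), 'joint_torque': array([-8.36227064e-04, -5.14983416e+01, -3.67696273e+01, -1.83384391e-04,
        5.98733805e-04,  5.92571496e-06]), 'tool_pos': array([ 0.26892926, -0.61911994,  0.23132727]), 'tcp_rot': array([ 3.07580924e+00,  6.39222253e-01, -8.24022369e-05]), 'wrist_force': array([-0.2591219 ,  0.36148523, -0.80295173]), 'torque': array([ 0.02553155,  0.0343376 , -0.01788426]), 'grip_force': 0.0, 'width': 1.0028787463543152}
```

View pics/scene0.png

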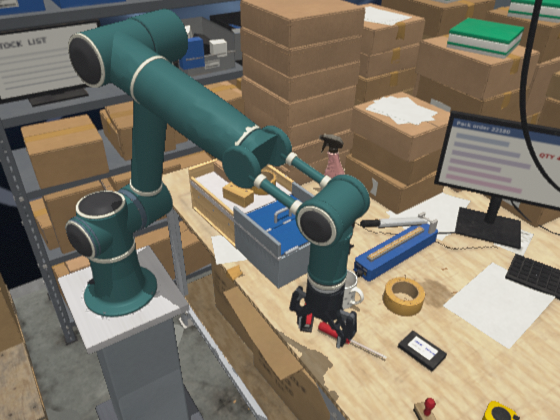

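View pics/top0.png

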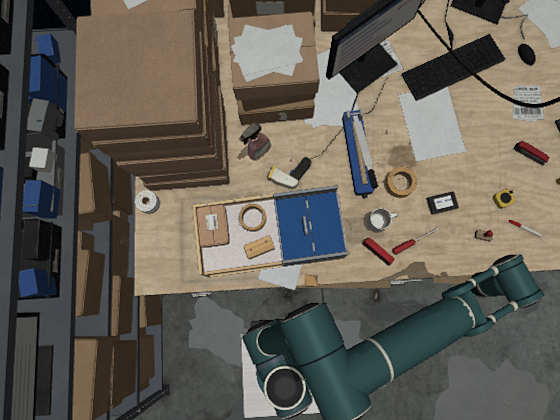

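The scene shows the station under the arm's elbow. In the top view the cover is at px (277–345, 190–262), the carton at (212,225), the roll at (252,217) and the chock at (259,246). The mug, stapler and screwdriver lie right of it. Next I fit the station pose.

Run:
```python
from h import *
from scipy.optimize import least_squares
a=cv2.imread("pics/top0.png")
hsv=cv2.cvtColor(a,cv2.COLOR_BGR2HSV)
m=cv2.inRange(hsv,(100,120,50),(125,255,255));m[:180]=0;m[270:]=0;m[:,:272]=0;m[:,350:]=0
# blue points -> z=.128
v,u=np.nonzero(m)
P=np.array([ray("top",(r,c),.128)[:2] for r,c in zip(v,u)]).astype(np.float32)
(cx,cy),wh,ang=cv2.minAreaRect(P);print("cover rect",cx,cy,wh,ang)
for t in("spent_roll","chock","carton"):
    for c in("top","scene"):
        for r in bot.regions_of(c,t)[:2]:
            b=r["box"];vv,uu=np.nonzero(r["pixels"])
            print(t,c,round(r["conf"],2),np.round(b),ray(c,(vv.mean(),uu.mean()),.176).round(3))
for t in("station","board_end","bin_floor","cover_handle"):
    for c in("top","scene"): print(t,c,[(round(q["conf"],2),np.round(ray(c,q["pixel"],{"board_end":.13,"cover_handle":.164,"bin_floor":.006}.get(t,0)),3)) for q in bot.spot_point(c,t)[:1]])
crop=a[175:290,180:360];cv2.imwrite("pics/crop0.png",cv2.resize(crop,None,fx=4.4,fy=4.4,interpolation=cv2.INTER_CUBIC))
```

```text
Traceback (most recent call last):
  File "h.py", line 7, in ray
    i=bot.camera_info(cam);K=np.array(i["intrinsics"]);E=np.array(i["extrinsics"])
ValueError: time passes only in moves, steps and waits
```

```bash
sed -i 's/bot.camera_info(cam)/info(cam)/; s/^def proj/import functools\n@functools.lru_cache\ndef info(c): return bot.camera_info(c)\ndef proj/' h.py
python3 - <<'E'
from h import *
a=cv2.imread("pics/top0.png")
hsv=cv2.cvtColor(a,cv2.COLOR_BGR2HSV)
m=cv2.inRange(hsv,(100,120,50),(125,255,255));m[:180]=0;m[270:]=0;m[:,:272]=0;m[:,350:]=0
v,u=np.nonzero(m)
P=np.array([ray("top",(r,c),.128)[:2] for r,c in zip(v,u)]).astype(np.float32)
(cx,cy),wh,ang=cv2.minAreaRect(P);print("cover rect",cx,cy,wh,ang)
for t in("spent_roll","chock","carton"):
    for c in("top","scene"):
        for r in bot.regions_of(c,t)[:2]:
            b=r["box"];vv,uu=np.nonzero(r["pixels"])
            print(t,c,round(r["conf"],2),np.round(b),ray(c,(vv.mean(),uu.mean()),.176).round(3))
for t in("station","board_end","bin_floor","cover_handle"):
    for c in("top","scene"): print(t,c,[(round(q["conf"],2),np.round(ray(c,q["pixel"],{"board_end":.13,"cover_handle":.164,"bin_floor":.006}.get(t,0)),3)) for q in bot.spot_point(c,t)[:1]])
crop=a[175:290,180:360];cv2.imwrite("pics/crop0.png",cv2.resize(crop,None,fx=4.4,fy=4.4,interpolation=cv2.INTER_CUBIC))
E
```

```text
cover rect 0.5223172307014465 -0.12342258542776108 (0.22220396995544434, 0.22458702325820923) 4.39780330657959
spent_roll top 0.89 [241. 200. 266. 231.] [0.556 0.079 0.176]
spent_roll scene 0.68 [250. 171. 278. 193.] [0.547 0.05  0.176]
chock top 0.56 [246. 240. 273. 258.] [0.445 0.064 0.176]
chock scene 0.81 [221. 183. 253. 208.] [0.432 0.03  0.176]
carton top 0.71 [195. 206. 229. 246.] [0.531 0.222 0.176]
carton scene 0.73 [211. 163. 227. 180.] [0.453 0.196 0.176]
carton scene 0.49 [188. 160. 310. 290.] [ 0.399 -0.133  0.176]
station top [(0.95, array([0.499, 0.   , 0.   ]))]
station scene [(0.73, array([0.523, 0.007, 0.   ]))]
board_end top [(0.94, array([0.492, 0.27 , 0.13 ]))]
board_end scene [(0.81, array([0.496, 0.27 , 0.13 ]))]
bin_floor top [(0.7, array([ 0.527, -0.124,  0.006]))]
bin_floor scene [(0.57, array([ 0.524, -0.104,  0.006]))]
cover_handle top [(0.66, array([ 0.526, -0.089,  0.164]))]
cover_handle scene [(0.86, array([ 0.508, -0.107,  0.164]))]
```

View pics/crop0.png

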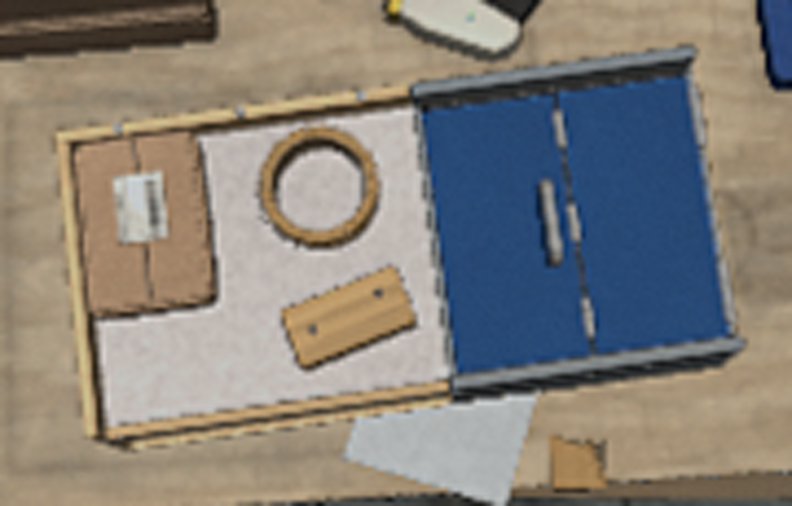

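The crop agrees with the model, giving a station origin of about (0.513, -0.005) and a yaw of 4.3°. I'll rotate the tool to align with the station, then travel.

```bash
cat > st.py <<'E'
from h import *
O=np.array([.513,-.005]);t=np.radians(4.3);R=np.array([[np.cos(t),-np.sin(t)],[np.sin(t),np.cos(t)]])
def S(p): return R.T@(np.array(p[:2])-O)
def W(p): return np.r_[O+R@np.array(p[:2]),p[2]]
def pr():
    s=bot.read_state();from scipy.spatial.transform import Rotation as Q
    x=Q.from_rotvec(s["tcp_rot"]).as_matrix()
    print("t%.1f station mm"%s["time"],(S(s["tool_pos"])*1000).round(1),"z",round(s["tool_pos"][2]*1000,1),"xang-st",round(np.degrees(np.arctan2(x[1,0],x[0,0]))-4.3,2),"zdir",x[:,2].round(3),"F",s["wrist_force"].round(1),"w",round(s["width"],2),"grip",round(s["grip_force"],1))
if __name__=="__main__": pr()
E
python3 - <<'E'
from st import *
print("handle",S(ray("top",(225.5,305.5),.166)))
C=lambda u,v,z:S(ray("top",(175+v/4.4,180+u/4.4),z)).round(4)
print("board edge far/near",C(418,108,.13),C(450,375,.13),"end corner near",C(108,425,.13))
print("guard far",C(415,88,.175),C(692,48,.175),"cover rear",C(738,340,.128))
print("roll",C(320,186,.178),"chock corners",C(283,312,.175),C(393,266,.175),C(415,325,.175),C(306,368,.175))
print("carton",C(75,145,.176),C(205,135,.176),C(216,303,.176),C(90,317,.176))
E
python3 -m jog '[[[0,0,0,0.1665],[0,0,0,0.1665],[0,0,0,0]]]' 0.6; python3 st.py
```

```text
handle [-0.00542404 -0.10072969]
board edge far/near [ 0.1118 -0.0052] [-0.1136 -0.002 ] end corner near [-0.1162  0.2791]
guard far [ 0.1185 -0.0049] [ 0.1211 -0.2347] cover rear [-0.117  -0.2402]
roll [0.0475 0.0819] chock corners [-0.0498  0.1237] [-0.0248  0.0317] [-0.0744  0.0204] [-0.0967  0.1108]
carton [0.1085 0.2754] [0.1025 0.1697] [-0.0354  0.1759] [-0.033  0.277]
time: 1.88
tool_pos: [0.2689, -0.6191, 0.2312]
tcp_rot: [-3.139, -0.123, -0.0]
wrist_force: [-0.6, 0.3, 0.3]
width: 0.598
grip_force: 0.0
t1.9 station mm [-289.4 -594.1] z 231.2 xang-st 0.2 zdir [ 0.  0. -1.] F [-0.6  0.3  0.3] w 0.6 grip 0.0
```

```bash
python3 -m jog '[[[0.03,-0.05,0,0],[0.03,-0.05,0,0],[0.03,-0.05,0,0],[0.03,-0.05,0,0],[0.03,-0.05,0,0]]]' >/dev/null; python3 -m jog '[[[0.03,-0.05,0,0],[0.03,-0.05,0,0],[0.03,-0.05,0,0],[0.03,-0.05,0,0],[0.0,0,0,0]]]'>/dev/null;python3 st.py
```

```text
t3.1 station mm [ -18.6 -140.2] z 231.5 xang-st 0.61 zdir [ 0.001  0.001 -1.   ] F [ 0.4 -0.5 -0.5] w 0.6 grip 0.0
```

```bash
python3 -m jog '[[[0.016,-0.04,0,0.01],[0,0,0.03,0],[0,0,0.03,0],[0,0,0.025,0],[0,0,0,0]]]' >/dev/null; python3 st.py; python3 -m jog '[[[0,0,0,0],[0,0,0,0],[0,0,0,0],[0,0,0,0],[0,0,0,0]]]' 0.0 40;python3 st.py
```

```text
t3.8 station mm [  -6.6 -103.9] z 144.0 xang-st -0.42 zdir [-0.005  0.001 -1.   ] F [ 0.   0.3 -0.2] w 0.6 grip 0.0
time: 4.38
tool_pos: [0.5172, -0.1041, 0.1481]
tcp_rot: [-3.132, -0.104, -0.003]
wrist_force: [-2.3, 16.0, 5.3]
width: 0.102
grip_force: 39.0
t4.4 station mm [ -3.3 -99.1] z 148.1 xang-st -0.5 zdir [ 0.002  0.008 -1.   ] F [-2.3 16.   5.3] w 0.1 grip 39.0
```

```bash
python3 -m jog '[[[0,-0.005,-0.010,0],[0,-0.002,-0.01,0],[0,0.001,-0.015,0],[0,0.006,-0.013,0],[0,0,0,0]]]' >/dev/null; python3 st.py
```

```text
t5.0 station mm [  -3.5 -101.1] z 196.3 xang-st -0.44 zdir [ 0.002  0.005 -1.   ] F [-1.3  9.4  4.7] w 0.1 grip 40.5
```

```bash
python3 -m jog '[[[0,0.011,-0.010,0],[0,0.016,-0.006,0],[0,0.021,-0.002,0],[0,0.024,0.002,0],[0,0,0,0]]]' >/dev/null; python3 st.py;python3 -m jog '[[[0,0.006,0.001,0],[0,0,0,0]]]'>/dev/null; python3 st.py
```

```text
t5.6 station mm [  -4.  -173.7] z 210.3 xang-st -0.53 zdir [ 0.002  0.006 -1.   ] F [ 3.   7.3 -4.4] w 0.09 grip 41.3
t5.9 station mm [  -4.  -174.1] z 210.1 xang-st -0.49 zdir [ 0.     0.015 -1.   ] F [ 0.6 23.4  3.3] w 0.1 grip 42.3
```

Run:
```python
from h import *
a=bot.read_camera("scene");b=bot.read_camera("top")
A=cv2.resize(a[140:300,180:360],None,fx=3,fy=3);B=cv2.resize(b[170:290,180:360],None,fx=3,fy=3)
cv2.imwrite("pics/1.png",np.vstack([A,B])[:,:,::-1][:840])
cv2.imwrite("pics/1.png",cv2.resize(np.vstack([A,B])[:,:,::-1],None,fx=.7,fy=.7))
```

```text
(no output)
```

View pics/1.png

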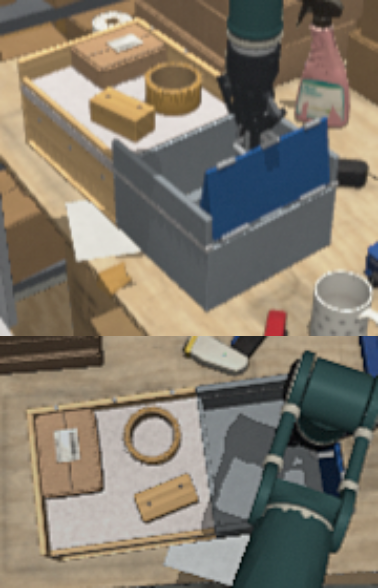

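The cover is at its stop: in the scene crop the blue panel stands upright at the rear. I release with a small opening, rise, and check the wrist range.

```bash
python3 -m jog '[[[0,-0.006,0,0],[0,0,0,0],[0,0,0,0]]]' 0.25 >/dev/null; python3 st.py; python3 -m jog '[[[0,0,-0.015,0],[0,0,-0.03,0],[0,0,-0.03,0],[0,-0.03,0,0],[0,-0.03,0,0]]]'>/dev/null; python3 st.py; python3 -c "
from h import *
print(bot.read_state()['q'].round(2))"
```

```text
t6.3 station mm [  -4.6 -176.3] z 210.1 xang-st -0.48 zdir [ 0.001 -0.001 -1.   ] F [0.6 0.7 0.1] w 0.25 grip 0.0
t7.0 station mm [  -3.8 -115.9] z 286.5 xang-st -0.57 zdir [ 0.003 -0.001 -1.   ] F [ 0.7  0.4 -0.4] w 0.25 grip 0.0
[-0.28 -0.04  1.84 -0.    1.34  1.23]
```

```bash
python3 -m jog '[[[-0.015,-0.052,0,0],[-0.015,-0.052,0,0],[-0.015,-0.052,0,0],[-0.015,-0.052,0,0],[-0.016,-0.053,0,0]]]' 0.2 >/dev/null; for i in 1 2; do python3 -m jog '[[[0,0,0,-0.183],[0,0,0,-0.183],[0,0,0,-0.183],[0,0,0,-0.183],[0,0,0,-0.183]]]'>/dev/null;done; python3 -m jog '[[[0,0,0,0]]]' >/dev/null; python3 st.py
```

```text
t9.0 station mm [-77.7 145.8] z 285.5 xang-st 104.24 zdir [ 0.002  0.    -1.   ] F [-0.2  0.1  0.5] w 0.2 grip 0.0
```

```bash
python3 -m jog '[[[0,-0.003,0.05,0],[0,0,0.05,0],[0,0,0.03,0],[0,0,0.016,0],[0,0,0,0]]]' >/dev/null; python3 st.py; python3 -m jog '[[[-0.02,0,0,0],[-0.02,0,0,0],[-0.02,0,0,0],[-0.02,0,0,0],[-0.02,0,0,0]]]' >/dev/null; python3 st.py
```

```text
t9.6 station mm [-81.5 145.1] z 137.9 xang-st 104.28 zdir [-0.001 -0.    -1.   ] F [ 0.6 -0.   0.5] w 0.2 grip 0.0
t10.2 station mm [-54.3  47.9] z 140.8 xang-st 104.3 zdir [ 0.004  0.001 -1.   ] F [-0.8  1.2  1. ] w 0.2 grip 0.5
```

```bash
python3 -m jog '[[[-0.02,0,0,0],[-0.02,0,0,0],[-0.02,0,0,0],[-0.02,0,0,0],[-0.01,0,0,0]]]' >/dev/null; python3 st.py; python3 -m jog '[[[0,0,-0.05,0],[0,0,-0.05,0],[0.05,0.03,0,0],[0.05,0.03,0,0],[0.05,0.02,0,0.13]]]'>/dev/null; python3 st.py
python3 - <<'E'
from st import *
b=bot.read_camera("top")
for t in("chock","spent_roll","carton"):
  r=bot.regions_of("top",t)[:1]
  for q in r:
    v,u=np.nonzero(q["pixels"]);print(t,round(q["conf"],2),S(ray("top",(v.mean(),u.mean()),.178)).round(3))
a=bot.read_camera("scene")
B=cv2.resize(b[170:290,180:360],None,fx=2.2,fy=2.2);A=cv2.resize(a[140:300,180:360],None,fx=2.2,fy=2.2)
cv2.imwrite("pics/2.png",np.vstack([A,B])[:,:,::-1])
E
```

```text
t10.8 station mm [-32.1 -40. ] z 140.4 xang-st 104.28 zdir [ 0.004 -0.001 -1.   ] F [ 0.3 -0.1 -0.8] w 0.2 grip 0.0
t11.5 station mm [  7.6 128.3] z 240.1 xang-st 96.68 zdir [ 0.003  0.001 -1.   ] F [0.3 0.2 0.2] w 0.2 grip 0.0
chock 0.62 [ 0.021 -0.041]
spent_roll 0.64 [0.049 0.055]
carton 0.8 [0.012 0.236]
```

View pics/2.png

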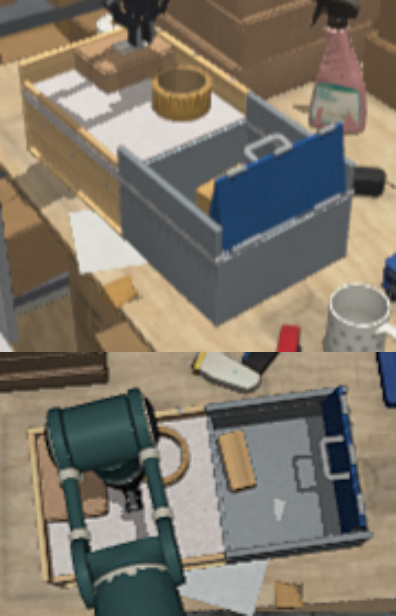

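The chock lies in the bin, at px (237,460) of the composite. The roll comes next.

```bash
python3 -m jog '[[[0,0,0,0.117],[0.024,0.04,0,0],[0,0,0.03,0],[0,0,0,0]]]' 0.5 >/dev/null; python3 st.py
```

```text
t12.2 station mm [ 44.3 148.9] z 205.8 xang-st 90.14 zdir [-0.006 -0.002 -1.   ] F [ 0.3 -1.6  0.6] w 0.5 grip 0.0
```

```bash
python3 -m jog '[[[0.003,0.002,0.03,0],[0,0,0.03,0],[0,0,0.006,0],[0,0,0,0]]]' >/dev/null; python3 st.py;  python3 -m jog '[[[-0.02,0,0,0],[-0.02,0,0,0],[-0.02,0,0,0],[-0.02,0,0,0],[-0.02,0,0,0]]]' >/dev/null; python3 st.py;python3 -m jog '[[[-0.02,0,0,0],[-0.02,0,0,0],[-0.02,0,0,0],[-0.02,0,0,0],[-0.01,0,0,0]]]' >/dev/null; python3 st.py
python3 -m jog '[[[0,0,-0.05,0],[0,0,-0.05,0],[0.05,0,0,0],[0.05,0,0,0],[0,-0.05,0,0]]]'>/dev/null; python3 st.py
python3 - <<'E'
from st import *
b=bot.read_camera("top")
for t in("chock","spent_roll","carton"):
  for q in bot.regions_of("top",t)[:1]:
    v,u=np.nonzero(q["pixels"]);print(t,round(q["conf"],2),S(ray("top",(v.mean(),u.mean()),.06)).round(3))
a=bot.read_camera("scene")
B=cv2.resize(b[170:290,180:360],None,fx=2.2,fy=2.2);A=cv2.resize(a[140:300,180:360],None,fx=2.2,fy=2.2)
cv2.imwrite("pics/3.png",np.vstack([A,B])[:,:,::-1])
E
```

```text
t12.7 station mm [ 48.4 152.9] z 143.2 xang-st 90.18 zdir [ 0.001  0.    -1.   ] F [ 0.5 -1.3  0.8] w 0.5 grip 0.0
t13.3 station mm [48.5 51.9] z 142.4 xang-st 90.19 zdir [ 0.  0. -1.] F [0.1 1.  0.2] w 0.5 grip 0.4
t14.0 station mm [ 48.9 -37.9] z 142.2 xang-st 90.17 zdir [-0. -0. -1.] F [-0.   0.4  0.6] w 0.5 grip 0.0
t14.6 station mm [-0.  66.1] z 242.2 xang-st 90.45 zdir [ 0.     0.001 -1.   ] F [-0.7 -1.   0.6] w 0.5 grip 0.0
chock 0.87 [ 0.042 -0.042]
spent_roll 0.48 [ 0.036 -0.133]
carton 0.84 [0.056 0.243]
```

View pics/3.png

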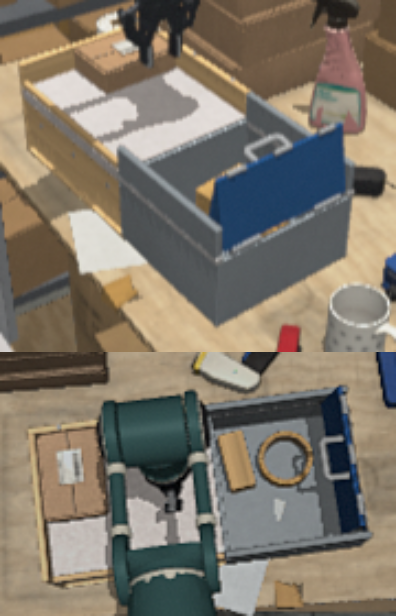

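Roll and chock are both in the bin. For the carton, I press on its top and drag.

```bash
python3 -m jog '[[[0.052,0.012,0,0],[0.052,0.012,0,0],[0.051,0.012,0,0],[0,0,0.04,0],[0,0,0.015,0]]]' >/dev/null; python3 st.py; python3 -m jog '[[[0,0,0.004,0],[0,0,0,0]]]'>/dev/null; python3 st.py; python3 -m jog '[[[0,0,0.004,0],[0,0,0,0]]]'>/dev/null; python3 st.py
```

```text
t15.5 station mm [ 33.6 218.6] z 184.8 xang-st 90.26 zdir [-0.003 -0.001 -1.   ] F [-0.8 -0.1  0.3] w 0.5 grip 0.0
t15.7 station mm [ 34.6 217.9] z 183.9 xang-st 90.16 zdir [ 0.001  0.    -1.   ] F [0.1 0.2 1. ] w 0.5 grip 0.0
t16.0 station mm [ 34.3 218.3] z 179.9 xang-st 90.19 zdir [ 0.001  0.    -1.   ] F [-0.4 -0.2  0.6] w 0.5 grip 0.0
```

```bash
python3 -m jog '[[[0,0,0.004,0],[0,0,0,0]]]'>/dev/null; python3 st.py;  python3 -m jog '[[[0,0,0.004,0],[0,0,0,0]]]'>/dev/null; python3 st.py; python3 -m jog '[[[0,0,0.003,0],[0,0,0,0]]]'>/dev/null; python3 st.py
```

```text
t16.2 station mm [ 33.7 218.4] z 175.0 xang-st 90.23 zdir [-0. -0. -1.] F [-0.4 -0.1 -1.8] w 0.5 grip 0.0
t16.5 station mm [ 34.6 218.8] z 173.1 xang-st 90.23 zdir [ 0.002  0.001 -1.   ] F [-1.5 -0.8  7.3] w 0.5 grip 3.8
t16.7 station mm [ 35.5 219.1] z 173.1 xang-st 90.24 zdir [ 0.004  0.001 -1.   ] F [-4.6 -2.5 19.7] w 0.5 grip 9.6
```

```bash
python3 -m jog '[[[0,0,-0.0015,0],[-0.008,0,0,0],[-0.01,0,0,0],[-0.01,0,0,0],[-0.01,0,0,0]]]'>/dev/null; python3 st.py;  python3 -m jog '[[[-0.01,0,0,0],[-0.01,0,0,0],[-0.01,0,0,0],[-0.01,0,0,0],[-0.01,0,0,0]]]'>/dev/null; python3 st.py
python3 - <<'E'
from st import *
b=bot.read_camera("top");bot.read_camera("scene")
for c in("top","scene"):
  for q in bot.regions_of(c,"carton")[:1]:
    v,u=np.nonzero(q["pixels"]);print(c,round(q["conf"],2),q["box"],[S(ray(c,p,.176)).round(3) for p in((v.min(),u[v.argmin()]),(v.max(),u[v.argmax()]),(v[u.argmin()],u.min()),(v[u.argmax()],u.max()))])
E
```

```text
t17.4 station mm [ 35.8 182.2] z 173.1 xang-st 90.21 zdir [ 0.004  0.004 -1.   ] F [-1.6  3.7 11.8] w 0.5 grip 5.8
t18.0 station mm [ 36.9 131.6] z 173.2 xang-st 90.22 zdir [ 0.006  0.003 -1.   ] F [-0.   4.2 11.9] w 0.5 grip 5.3
top 0.92 [217.9, 220.5, 249.3, 243.3] [array([0.057, 0.195]), array([-0.034,  0.19 ]), array([0.051, 0.206]), array([-0.017,  0.107])]
scene 0.7 [223.5, 162.3, 265.4, 189.5] [array([0.081, 0.2  ]), array([-0.057,  0.055]), array([-0.057,  0.172]), array([0.096, 0.127])]
```

```bash
python3 -m jog '[[[-0.01,0,0,0],[-0.01,0,0,0],[-0.01,0,0,0],[-0.01,0,0,0],[0,0,0,0]]]'>/dev/null; python3 st.py;  python3 -m jog '[[[0,0,-0.02,0],[0,0,-0.02,0],[0.05,0,0,0],[0.045,0,0,0],[0,0,0,0]]]' 0.8 >/dev/null; python3 st.py
python3 - <<'E'
from st import *
b=bot.read_camera("top");a=bot.read_camera("scene")
B=cv2.resize(b[170:290,180:360],None,fx=2.2,fy=2.2);A=cv2.resize(a[140:300,180:360],None,fx=2.2,fy=2.2)
cv2.imwrite("pics/4.png",np.vstack([A,B])[:,:,::-1])
for c in("top","scene"):
  for q in bot.regions_of(c,"carton")[:1]:
    print(c,round(q["conf"],2),q["box"])
E
```

```text
t18.8 station mm [37.1 90.3] z 173.2 xang-st 90.2 zdir [ 0.006  0.001 -1.   ] F [ 0.7 -0.2 11.4] w 0.5 grip 5.5
t19.4 station mm [ 34.1 188.2] z 210.4 xang-st 90.44 zdir [ 0.001  0.001 -1.   ] F [ 0.5 -0.2 -0.1] w 0.8 grip 0.0
top 0.57 [225.8, 205.0, 262.6, 246.1]
scene 0.83 [227.9, 167.7, 272.5, 197.0]
```

View pics/4.png

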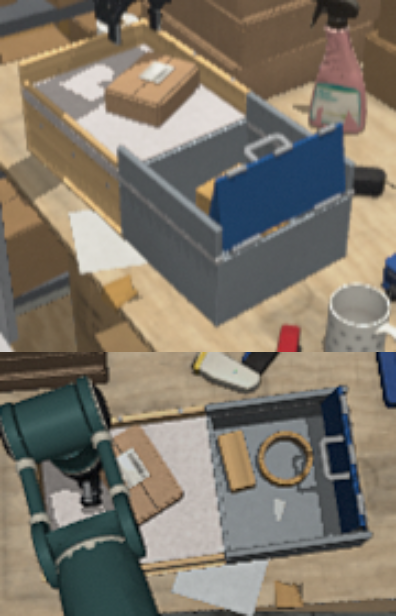

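Run:
```python
from st import *
C=lambda u,v:S(ray("top",(170+(v-352)/2.2,180+u/2.2),.176))*1000
D=lambda u,v:S(ray("scene",(140+v/2.2,180+u/2.2),.176))*1000
for p in((150,428),(184,492),(147,525)):print("top",C(*p).round())
for p in((139,52),(199,64),(166,112),(106,92)):print("scene",D(*p).round())
```

```text
top [96. 93.]
top [-16.  51.]
top [-61. 116.]
scene [ 50. 199.]
scene [107. 110.]
scene [-18.  27.]
scene [-60. 128.]
```

The carton swung about 27° during the drag; its centre is near station (20,110) and its rear far corner near (52,185). Pushing from behind on the far side should straighten it.

```bash
python3 -m jog '[[[0.024,-0.019,0,0],[0,0,0.035,0],[0,0,0.033,0],[0,0,0,0]]]' 0.6 >/dev/null; python3 st.py;  python3 -m jog '[[[-0.015,0,0,0],[-0.015,0,0,0],[-0.015,0,0,0],[-0.015,0,0,0],[-0.015,0,0,0]]]' >/dev/null; python3 st.py
python3 - <<'E'
from st import *
b=bot.read_camera("top");a=bot.read_camera("scene")
B=cv2.resize(b[170:290,180:360],None,fx=2.2,fy=2.2);A=cv2.resize(a[140:300,180:360],None,fx=2.2,fy=2.2)
cv2.imwrite("pics/5.png",np.vstack([A,B])[:,:,::-1])
E
```

```text
t20.1 station mm [ 12.4 207.7] z 138.8 xang-st 90.15 zdir [-0.006 -0.002 -1.   ] F [ 0.2 -0.8  0.5] w 0.59 grip 0.0
t20.8 station mm [ 15.4 133.2] z 142.1 xang-st 90.2 zdir [ 0.001  0.    -1.   ] F [-0.2  1.  -0.4] w 0.6 grip 0.2
```

View pics/5.png

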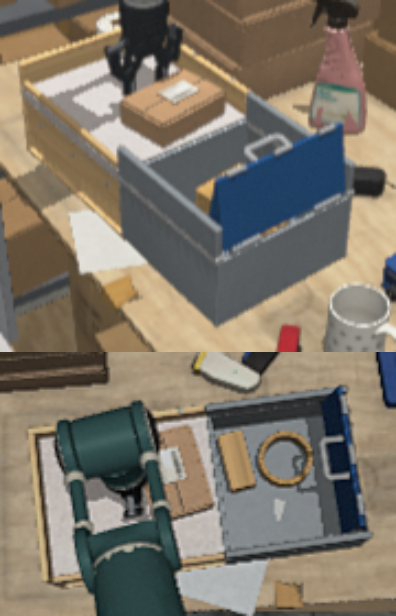

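The carton is straight now. I continue the push over the edge.

```bash
python3 -m jog '[[[-0.015,0,0,0],[-0.015,0,0,0],[-0.015,0,0,0],[-0.015,0,0,0],[-0.015,0,0,0]]]' >/dev/null; python3 st.py; python3 -m jog '[[[-0.018,0,0,0],[-0.018,0,0,0],[-0.018,0,0,0],[-0.018,0,0,0],[-0.018,0,0,0]]]' >/dev/null; python3 st.py
python3 -m jog '[[[0,0,-0.05,0],[0,0,-0.05,0],[0.05,0,0,0],[0.05,0,0,0],[0.05,0,0,0]]]'>/dev/null; python3 st.py
python3 - <<'E'
from st import *
b=bot.read_camera("top");a=bot.read_camera("scene")
B=cv2.resize(b[170:290,180:360],None,fx=2.2,fy=2.2);A=cv2.resize(a[140:300,180:360],None,fx=2.2,fy=2.2)
cv2.imwrite("pics/6.png",np.vstack([A,B])[:,:,::-1])
E
```

```text
t21.5 station mm [15.5 58.4] z 141.8 xang-st 90.22 zdir [-0.  0. -1.] F [-0.9  1.5  0.4] w 0.6 grip 0.2
t22.1 station mm [ 15.9 -31.8] z 141.8 xang-st 90.22 zdir [-0. -0. -1.] F [ 0.5 -0.8  0.2] w 0.6 grip 0.0
t22.7 station mm [ 15.5 120.1] z 242.1 xang-st 90.18 zdir [ 0.001  0.    -1.   ] F [ 0.   0.9 -0.5] w 0.6 grip 0.0
```

View pics/6.png

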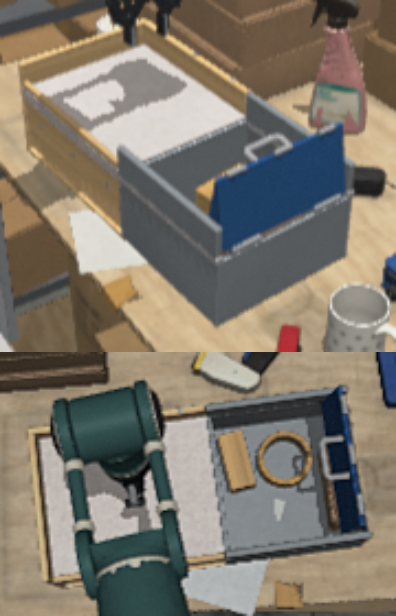

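```bash
python3 -m jog '[[[0,0,0,0],[0,0,0,0],[0,0,0,0],[0,0,0,0],[0,0,0,0]]]' >/dev/null
python3 - <<'E'
from st import *
b=bot.read_camera("top")
for q in bot.regions_of("top","carton")[:2]: print(q["box"],q["conf"],q["pixels"].sum())
for q in bot.spot_point("top","carton")[:2]: print(q, [S(ray("top",q["pixel"],z)).round(3) for z in(.01,.06,.1)])
for q in bot.spot_point("top","cover_handle")[:1]: print(S(ray("top",q["pixel"],.226)).round(3))
cv2.imwrite("pics/7.png",cv2.resize(b[180:265,270:360],None,fx=7,fy=7,interpolation=cv2.INTER_CUBIC)[:,:,::-1])
E
```

```text
[323.2, 223.7, 335.7, 249.6] 0.55 115
{'pixel': [232.1, 337.7], 'conf': 0.66} [array([-0.023, -0.231]), array([-0.03 , -0.225]), array([-0.036, -0.219])]
{'pixel': [169.0, 288.8], 'conf': 0.49} [array([ 0.256, -0.077]), array([ 0.242, -0.075]), array([ 0.23 , -0.073])]
[ 0.003 -0.178]
```

View pics/7.png

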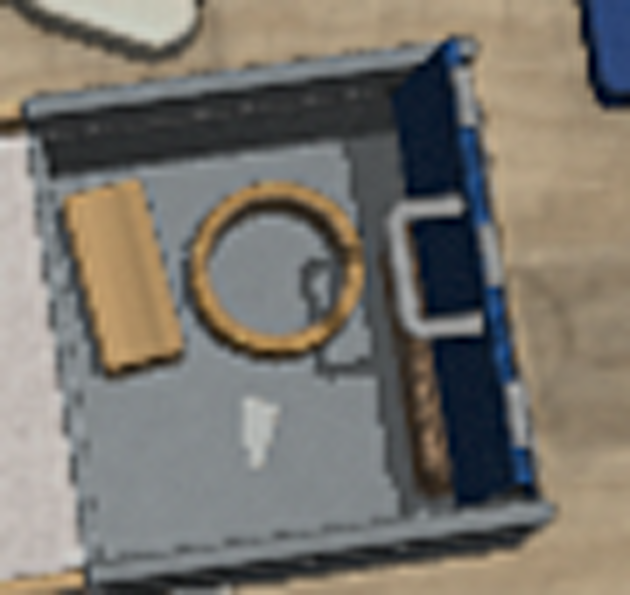

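The close-up shows the chock at (122,275) and the roll at (278,270), both inside the bin. The carton stands against the rear wall under the folded cover at (430,430), origin y about -225 mm. The handle measures y about -178 mm, which puts the cover at its stop. Handing in.

```bash
python3 -c "
from h import *
print(bot.finish_job())"
```

```text
the job is handed in; nothing more can be done
None
```

I handed the job in at about 23 s of the 72 s: the cover is folded back at its stop, and the chock, roll and carton all lie inside the bin by the last pictures; no verdict came back.

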